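# Pull the display-case sash down with the hook pole

## Robot

A 6-joint arm with a two-finger parallel gripper is mounted at the origin on the work surface. World frame = base frame: x ahead of the robot, y to its left, z up, the work surface at z = 0. Lengths are in m, angles in rad, forces in N, time in s.
With the tool pointing down it reaches from about 0.35 to 0.975 m from the base axis. Payload 4.9 kg.
Tool frame: the origin (TCP) lies at the very end of the fingers, on their centre line; the grasp point (between the pads) lies 19 mm behind it (ctrl.pinch_z is the distance from the TCP to the grasp point, in m); z points along the fingers, y is the line along which they close (so a half turn about z gives the same grasp; the last joint's range is limited). The gripper opens to 85 mm and grips with 20 to 120 N. Pads are 22 mm wide; open, the fingers measure 114 mm over their backs; the gripper's body (76 mm by 85 mm) begins 54 mm behind the grasp point. The pads swing forward as they close: fully open they stand 13 mm farther back than shut.
Start: joints at [-1.419, 0.053, 1.613, -0, 1.476, -0.119], TCP at [0.167, -0.602, 0.231] pointing down, gripper open.
Joint ranges: [-3.01, 3.01], [-1.01, 2.22], [0.06, 2.58], [-1.02, 4.17], [0.09, 2.62], [-3.14, 3.14]. Speed limits (rad/s): [2.57, 2.57, 3.14, 3.14, 3.14, 3.14].

## Interface

Orientations are given as a rotation vector (axis times angle).
In Python, from station import ctrl, optics gives the robot as it stands. The module is installed in compiled form; this text tells all that it offers.
- The arm moves only by the shell command python3 -m handwheel 'ROWS' [OPENING] [FORCE]. ROWS is JSON, one flat list of numbers, 6 for each row, row after row: the shift along the tool's x, y, z in m, then the turn, a rotation vector about the tool's x, y, z in degrees. A call has 1 to 20 rows; each row shifts and turns the commanded pose from where the row before left it, along the tool's axes as they then stand; what a row does not reach is not made up. A row lasts 1/10 s, in which the tool goes at most 50 mm and 8.59 degrees, less where a joint would pass 70% of its speed; a pose out of reach is approached as far as the arm can. A call is refused whole if a number of a shift passes 0.05 or a number of a turn 8.59, either way. A call with a gripper value outside its range is refused whole. OPENING is the closure, from 0 (fully open) to 1 (shut), set as the call begins (- or left out, the last holds). The fingers move at their own pace and stop on an object; FORCE is the grip in N (left out, the last holds). Time passes only in rows, so rows that do not move let the fingers close. It gives the time, the measured TCP pose, the force and the opening at its end, in the units of the state.
- ctrl.get_obs(): the state, without advancing time (a new reading comes with each control period).
- optics.get_image(name): name is "scene" or "top" or "wrist"; returns (picture, depth): 480x640x3 uint8, red, green, blue; 480x640 float32, m along the optical axis (not along the pixel's ray), 0 where there is no reading.
- optics.get_calibration(name): a dict with "fovy" (degrees; the focal length in pixels is half the picture's height over the tangent of half this angle, whatever the lens; pixels are square), "cx", "cy" (the principal point, pixels), "rvec" (rotation vector, rad) and "tvec" (3), from world to camera coordinates, as OpenCV has them; the wrist camera has in their place "mount" (4x4, takes a point from camera to tool coordinates, whose origin is the TCP and whose axes are the flange's). Camera axes: x right, y down, z forward; pixel columns grow to the right and rows downward; lengths in m; the calibration is good to about 2 mm. A picture is of the moment at which its call begins: read the wrist's pose just before it. get_calibration takes no time and is no camera call.
- ctrl.finish_job(): hands the job in, once; it reports no verdict.
The state is a dict: "t": time; "q": joint angles; "dq": joint speeds; "effort": joint torques, N m; "tool_pos": TCP position; "tool_rot": TCP orientation; "contact_force": force on the tool from outside, world axes, zero at the start; "wrist_torque": the same for the moment, N m; "opening": finger opening in m.
Only numpy, scipy, OpenCV 4.12 (cv2) and the standard library are available. Lean on these libraries where they do the work, as an engineer would, in place of code of your own. Each camera call takes 0.05 s, during which the arm holds its last target. There are 200 camera calls.

## Task

Close the display case on the counter: take the red hook pole from its wooden rack, hook it into the red ring of the raised sash and pull the sash fully down with it. Then unhook the pole and lay it back in the same seat of the rack. Do not touch the sash with the gripper or arm, and leave the black turner where it lies.

Things in the scene. Friction and masses are not known exactly. Their poses are not given: they have to be found in the camera images.
- hook_pole: Pull pole, 0.16 kg, level in one of two seats (which one varies) of a wooden rack. Red handle bar 140 long, 20 wide, 30 mm tall; origin at its centre, 60 mm above the table: grip it there from above across the 20 mm. x along the pole to the hook, z up. The rack bears it on 12 mm boards at x = -55 and 55 mm, free between them down to 12 mm above the table. Lift straight up, lower straight in.
- hook_tip (a point): Centre of the hook's end, in the pole's frame at x = 170, y = 0, z = -18 mm. A steel rod 8 mm thick runs along the pole's x axis from the handle's end (x = 70 mm) to x = 170 mm and is there bent straight down, its end reaching 22 mm below the axis.
- sash: Clear sash of a fixed clear case 300 wide, 370 mm tall. Origin: centre of the upright red ring in front of it (hole 56 mm, bar 8 mm; a strut from the ring's top back to the sash holds it). x: through the ring to the sash face, 50 mm behind; z up. Slides vertically, stays where left, 2-3 N pulls it down. Origin 270-310 mm above the table at the start, 180 mm when closed, on a firm stop.
- turner: Bystander: kitchen turner, black handle also 140 x 20 x 30 mm, steel blade 70 mm wide, in the rack's other seat. Origin at the handle's centre, x to the blade. The two seats are parallel, 120 mm apart; each is a pair of notches 34 mm wide between cheeks 14 mm high that stand on the boards.
There are look-alikes about, which are no part of the job. There is more than one size of the hook_pole; the job needs the largest.

How it is judged:
On the way, in this order (a step that is already met when the one before it is completed fails the run):
1. the pole's hook is through the ring of the raised sash (x of hook_tip in the frame of sash between 0.004 and 0.05 m and y of hook_tip in the frame of sash between -0.03 and 0.03 m and z of hook_tip in the frame of sash between -0.05 and 0.02 m), for 0.1 s.
2. the sash is down, with the hook still in the ring (all of step 1 and height (world z) of sash below 0.192 m), for 0.1 s.
At the end, for the whole second after the job is handed in: The sash is down (ring's centre within 12 mm of its closed height of 180 mm), the hook pole lies at rest and level (within 10 degrees) in its own seat of the rack, within 30 mm of where it started, and the turner is within 30 mm of its place (height (world z) of sash below 0.192 m and distance of each of hook_pole, turner from where it was at the start of the episode below 0.03 m and height (world z) of hook_pole between 0.05 and 0.07 m and angle between hook_pole's own z axis and vertical below 0.17 rad and linear speed of hook_pole below 0.02 m/s); the robot touches nothing.
It fails at once if the gripper or arm touches the sash or its ring (over 2 N) (contact force between any of the fingers, the arm and sash above 2 N).
It fails at once if the turner is moved more than 50 mm (distance of turner from where it was at the start of the episode above 0.05 m).
It also fails if it takes over 64 s, if anything falls off the work surface, if the arm or the gripper's body presses on something with over 40 N, if the wrist force passes 120 N, or if a joint passes its speed limit or range.

## Working session

There is one attempt and no reset: what is moved stays moved. The work goes in short steps, Python scripts to look and compute and a shell command to move; the robot and the scene stay as the last step left them, time stands still between calls to the robot, and variables do not carry over. Pictures are saved under pics/ and viewed, on a budget of 10 in all, crops included, one or two more only if the job needs it, and the job is handed in when it is done.

```bash
mkdir -p pics; cat > h.py <<'E'
import numpy as np, cv2
from station import ctrl, optics
from scipy.spatial.transform import Rotation as R
def cam(n, obs=None):
    c=optics.get_calibration(n); f=240/np.tan(np.radians(c["fovy"])/2)
    if n=="wrist":
        T=np.eye(4);T[:3,:3]=R.from_rotvec(obs["tool_rot"]).as_matrix();T[:3,3]=obs["tool_pos"]
        T=T@np.array(c["mount"])
    else:
        T=np.eye(4);r=R.from_rotvec(np.ravel(c["rvec"])).as_matrix();T[:3,:3]=r.T;T[:3,3]=-r.T@np.ravel(c["tvec"])
    return f,c["cx"],c["cy"],T
def ray(C,u,v):
    f,cx,cy,T=C; return T[:3,3],T[:3,:3]@np.stack([(np.asarray(u,float)-cx)/f,(np.asarray(v,float)-cy)/f,np.ones_like(np.asarray(u,float))])
def onz(C,u,v,z):
    o,d=ray(C,u,v); return o[:2,None]+d.reshape(3,-1)[:2]*((z-o[2])/d.reshape(3,-1)[2])
def pts(C,d):
    v,u=np.mgrid[:480,:640]; o,dd=ray(C,u.ravel(),v.ravel()); return (o[:,None]+dd*d.ravel()).T.reshape(480,640,3)
def shot(n,tag):
    o=ctrl.get_obs(); im,d=optics.get_image(n); cv2.imwrite(f"pics/{tag}.png",im[:,:,::-1]); np.savez(f"pics/{tag}.npz",im=im,d=d,p=o["tool_pos"],r=o["tool_rot"]); return o,im,d
def load(n,tag):
    z=np.load(f"pics/{tag}.npz"); return cam(n,dict(tool_pos=z["p"],tool_rot=z["r"])),z["im"],z["d"]
def redmask(im):
    h=cv2.cvtColor(im,cv2.COLOR_RGB2HSV); return (((h[...,0]<10)|(h[...,0]>170))&(h[...,1]>120)&(h[...,2]>60)).astype(np.uint8)
E
python3 - <<'E'
from h import *
for n in ("scene","top"):
    o,im,d=shot(n,n+"1"); C=cam(n); print(n,C[0],C[1:3],C[3].round(3).tolist())
    P=pts(C,d); k,l,s,c=cv2.connectedComponentsWithStats(redmask(im))
    for i in range(1,k):
        if s[i,4]>25:
            m=(l==i)&(d>0); p=P[m]; print(s[i].tolist(),c[i].round(),np.median(p,0).round(3) if len(p) else None,p.min(0).round(3) if len(p) else'',p.max(0).round(3) if len(p) else '')
print(o); print(ctrl.pinch_z)
E
```

```text
scene 615.8481059093831 (326.94772539412156, 236.85305562498488) [[0.773, 0.427, -0.469, 1.143], [0.634, -0.544, 0.549, -0.975], [-0.021, -0.722, -0.691, 1.132], [0.0, 0.0, 0.0, 1.0]]
[8, 0, 195, 188, 7503] [104.  77.] [ 0.162 -0.424  0.569] [ 0.093 -0.648  0.431] [ 0.23  -0.185  0.639]
[268, 0, 38, 104, 2296] [287.  51.] [ 0.217 -0.013  0.457] [ 0.174 -0.035  0.31 ] [0.236 0.034 0.582]
[1, 78, 75, 73, 561] [ 29. 108.] [ 0.117 -0.588  0.553] [ 0.093 -0.653  0.499] [ 0.134 -0.478  0.561]
[204, 81, 72, 55, 1950] [238. 107.] [ 0.05  -0.047  0.266] [-0.061 -0.073  0.167] [0.163 0.046 0.337]
[267, 99, 42, 46, 893] [284. 121.] [ 0.203 -0.028  0.269] [ 0.146 -0.046  0.211] [0.247 0.028 0.302]
[462, 105, 11, 10, 99] [467. 109.] [0.489 0.404 0.197] [0.36  0.389 0.001] [0.501 0.712 0.206]
[211, 136, 70, 57, 2314] [243. 167.] [ 0.045 -0.051  0.033] [-0.104 -0.112 -0.001] [0.108 0.103 0.156]
[435, 150, 22, 21, 121] [445. 157.] [0.621 0.047 0.308] [ 0.437 -0.082  0.008] [0.677 0.408 0.37 ]
[219, 258, 37, 21, 349] [238. 268.] [ 0.278 -0.311  0.013] [ 0.226 -0.327 -0.004] [ 0.324 -0.279  0.022]
[24
[... 1795 characters left out ...]
91 -0.155  0.004] [0.145 0.044 0.722]
{'t': 0.05, 'q': array([-1.41900231e+00,  5.33548092e-02,  1.61427227e+00, -2.75590814e-05,
        1.47599864e+00, -1.19001518e-01]), 'dq': array([ 0.00105801,  0.00102537, -0.00198911,  0.00199422, -0.00103908,
        0.00060821]), 'effort': array([-1.53503905e-03, -3.95185304e+01, -3.71660328e+01, -1.22210809e-04,
        4.13183909e-03,  2.14151999e-05]), 'tool_pos': array([ 0.1670848 , -0.60161473,  0.23007727]), 'tool_rot': array([-3.11082560e+00, -4.23795918e-01,  9.53833863e-05]), 'contact_force': array([ 0.29479258,  0.83555992, -0.36407429]), 'wrist_torque': array([ 0.0397952 ,  0.03559557, -0.06365841]), 'opening': 0.08540022233398552}
0.0187
```

View pics/scene1.png

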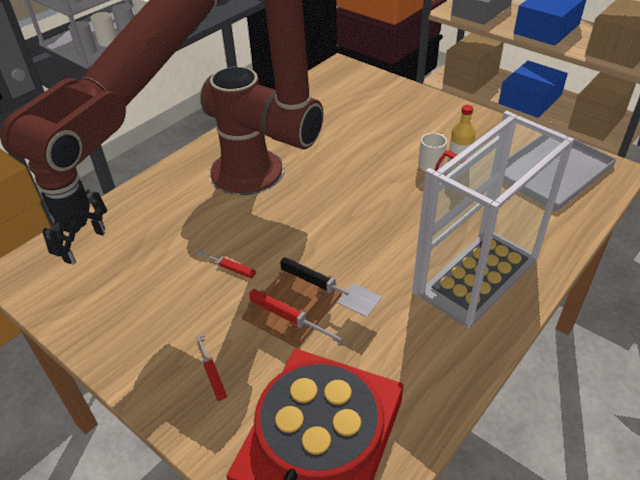

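View pics/top1.png

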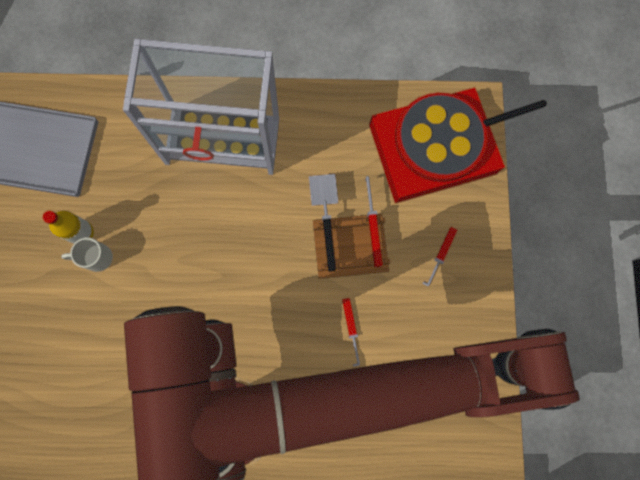

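The rack's red pole is at top (375,241) / scene (274,306). Three other red things could be taken for it: a small hook pole at top (349,316), another at top (447,243), and the red cooker at (428,152). The bottle cap and ring are clearly different. The ring is at top (197,146) / scene (445,157). The turner is in the left seat at top (330,245). I choose the rack one, which should have a 140 mm handle at z≈0.075. Next I measure it and check a crop.

```bash
python3 - <<'E'
from h import *
C,im,d=load("top","top1")
l=cv2.connectedComponents(redmask(im))[1]
for name,px,z in(("pole",(241,375),.075),("smallA",(316,349),.02),("smallB",(243,447),.02)):
    m=(l==l[px])&1; v,u=np.nonzero(m); xy=onz(C,u,v,z).T.astype(np.float32)
    r=cv2.minAreaRect(xy); print(name,l[px],np.round(r[0],4),np.round(r[1],4),r[2]); b=cv2.boxPoints(r); print(b.round(3).tolist())
# grey rod tip of the pole & case
P=pts(C,d); Q=P[:,:,2]
# ring in top: tilt
m=(l==l[146,197]) if l[146,197] else (l==l[155,197]); 
p=P[m&(d>0)]; p=p[(p[:,2]>.25)]; print("ringtop",len(p),np.percentile(p,[2,50,98],axis=0).round(3).tolist())
C2,im2,d2=load("scene","scene1"); P2=pts(C2,d2); l2=cv2.connectedComponents(redmask(im2))[1]
v,u=np.nonzero(l2[150:175,430:460]); q=P2[v+150,u+430]; q=q[(q[:,2]>.22)&(q[:,0]<.72)&(q[:,0]>.5)]; print("ringscene",len(q),np.percentile(q,[2,50,98],axis=0).round(3).tolist())
a=cv2.resize(im[200:290,300:400],None,fx=4,fy=4,interpolation=3); b=cv2.resize(im[60:190,110:290],None,fx=3,fy=3,interpolation=3)[:360]
cv2.imwrite("pics/crop1.png",np.hstack([a[:,:,::-1],b[:,:400,::-1]]))
E
```

```text
pole 4 [ 0.4641 -0.3697] [0.1392 0.0254] 7.027951240539551
[[0.3930000066757202, -0.3659999966621399], [0.3970000147819519, -0.39100000262260437], [0.5350000262260437, -0.37400001287460327], [0.5320000052452087, -0.3490000069141388]]
smallA 7 [ 0.2732 -0.3072] [0.0953 0.0225] 11.488245010375977
[[0.2240000069141388, -0.3059999942779541], [0.2290000021457672, -0.328000009059906], [0.32199999690055847, -0.3089999854564667], [0.3179999887943268, -0.28700000047683716]]
smallB 5 [ 0.4698 -0.5686] [0.023  0.0954] 64.87295532226562
[[0.421999990940094, -0.5590000152587891], [0.5080000162124634, -0.5989999771118164], [0.5180000066757202, -0.578000009059906], [0.4320000112056732, -0.5379999876022339]]
ringtop 240 [[0.614, 0.024, 0.251], [0.624, 0.053, 0.31], [0.668, 0.083, 0.316]]
ringscene 115 [[0.616, -0.01, 0.282], [0.622, 0.047, 0.309], [0.666, 0.069, 0.353]]
```

View pics/crop1.png

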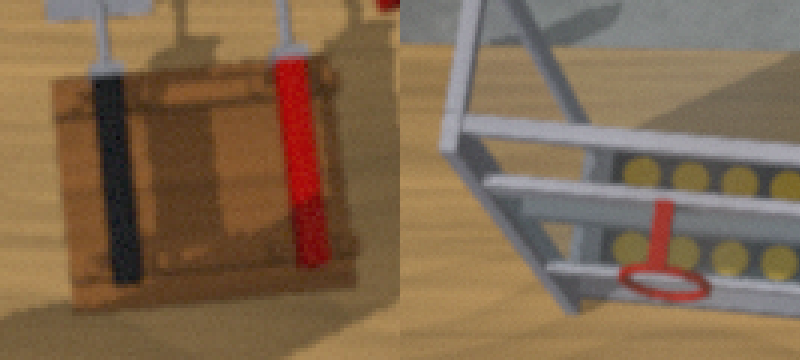

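The crop shows a red handle 139 mm long with a 7° yaw in the right-hand seat. The turner is in the left seat, and the other two red handles are only 95 mm long, so the choice holds. I move above it and look with the wrist camera.

```bash
python3 -m handwheel '[0,0,0,0,0,8.5, 0.04,-0.024,0,0,0,0, 0.04,-0.024,0,0,0,0, 0.04,-0.024,0,0,0,0, 0.04,-0.024,0,0,0,0, 0.04,-0.024,0,0,0,0, 0.04,-0.024,0,0,0,0, 0.04,-0.024,0,0,0,0, 0.04,-0.024,0,0,0,0, 0,0,0,0,0,0, 0,0,0,0,0,0]' 0 100
python3 - <<'E'
from h import *
o,im,d=shot("wrist","w1"); C=cam("wrist",o); print(o["tool_pos"],o["tool_rot"]); print(np.round(optics.get_calibration("wrist")["mount"],3).tolist())
n,l,s,c=cv2.connectedComponentsWithStats(redmask(im))
P=pts(C,d)
for i in range(1,n):
    if s[i,4]>500:
        v,u=np.nonzero(l==i); r=cv2.minAreaRect(onz(C,u,v,.075).T.astype(np.float32)); print(s[i],r, np.median(P[v,u],0).round(4))
# case front beam yaw from top
C,im,d=load("top","top1"); P=pts(C,d)
hsv=cv2.cvtColor(im,cv2.COLOR_RGB2HSV)
for rng in ((.355,.385),(.385,.5),(.3,.34)):
    m=(P[...,2]>rng[0])&(P[...,2]<rng[1])&(P[...,0]>.5)&(P[...,0]<.95)&(P[...,1]>-.2)&(P[...,1]<.3)
    p=P[m]; print(rng,len(p),p.min(0).round(3) if len(p) else '',p.max(0).round(3) if len(p) else '')
    if len(p)>50:
        print(cv2.minAreaRect(p[:,:2].astype(np.float32)))
E
```

```text
t: 1.2
tool_pos: [0.4617, -0.3717, 0.2307]
tool_rot: [-3.135, -0.196, 0.002]
contact_force: [-0.5, -0.5, 0.1]
opening: 0.0857
[ 0.46171672 -0.37168677  0.23071246] [-3.13504015e+00 -1.95813484e-01  1.65205590e-03]
[[0.0, -0.952, -0.305, 0.079], [1.0, 0.0, -0.0, 0.001], [0.001, -0.305, 0.952, -0.143], [0.0, 0.0, 0.0, 1.0]]
[  386     0   254    89 16094] ((0.6313030123710632, -0.49978914856910706), (0.0617484450340271, 0.1884467601776123), 17.10633659362793) [ 0.623  -0.4853  0.0703]
[ 307  131   25  148 3391] ((0.4687391221523285, -0.3713338077068329), (0.13286279141902924, 0.020363321527838707), 6.559711456298828) [ 0.4759 -0.3704  0.075 ]
[ 464  172   78   84 2173] ((0.48455411195755005, -0.5330191254615784), (0.02211923524737358, 0.08059992641210556), 64.50112915039062) [ 0.4753 -0.5688  0.0142]
[ 234  306   28   74 1384] ((0.3219291567802429, -0.31799495220184326), (0.08609489351511002, 0.01953296549618244), 11.054203033447266) [ 0.2801 -0.3087  0.0145]
(0.355, 0.385) 9449 [ 0.658 -0.112  0.355] [0.847 0.199 0.376]
((0.7526362538337708, 0.04390273988246918), (0.30165013670921326, 0.16823942959308624), 85.4185791015625)
(0.385, 0.5) 0  
(0.3, 0.34) 1962 [ 0.614 -0.112  0.3  ] [0.82  0.199 0.34 ]
((0.6898005604743958, 0.01977960765361786), (0.1471288800239563, 0.33951473236083984), 21.142559051513672)
```

```bash
python3 -m handwheel '[0.003,0,0.045,0,0,0, 0,0,0.045,0,0,0, 0,0,0.045,0,0,0, 0,0,0.03,0,0,0, 0,0,0.015,0,0,0, 0,0,0.01,0,0,0, 0,0,0,0,0,0]' 0 100
python3 -m handwheel '[0,0,0,0,0,0, 0,0,0,0,0,0, 0,0,0,0,0,0, 0,0,0,0,0,0, 0,0,0,0,0,0, 0,0,0,0,0,0, 0,0,0,0,0,0]' 1 100
python3 -m handwheel '[0,0,-0.02,0,0,0, 0,0,-0.04,0,0,0, 0,0,-0.05,0,0,0, 0,0,-0.05,0,0,0, 0,0,-0.05,0,0,0, 0,0,-0.04,0,0,0, 0,0,0,0,0,0, 0,0,0,0,0,0]' 1 100
python3 - <<'E'
from h import *
o,im,d=shot("wrist","w2")
E
```

```text
t: 1.95
tool_pos: [0.4637, -0.3727, 0.041]
tool_rot: [-3.135, -0.19, 0.001]
contact_force: [-0.2, 0.2, 1.0]
opening: 0.0854
t: 2.65
tool_pos: [0.4649, -0.3726, 0.0423]
tool_rot: [3.135, 0.192, 0.002]
contact_force: [0.1, 0.7, 5.3]
opening: 0.0188
t: 3.45
tool_pos: [0.4644, -0.3723, 0.2915]
tool_rot: [3.135, 0.192, 0.001]
contact_force: [-0.0, -0.4, -2.2]
opening: 0.0188
```

View pics/w2.png

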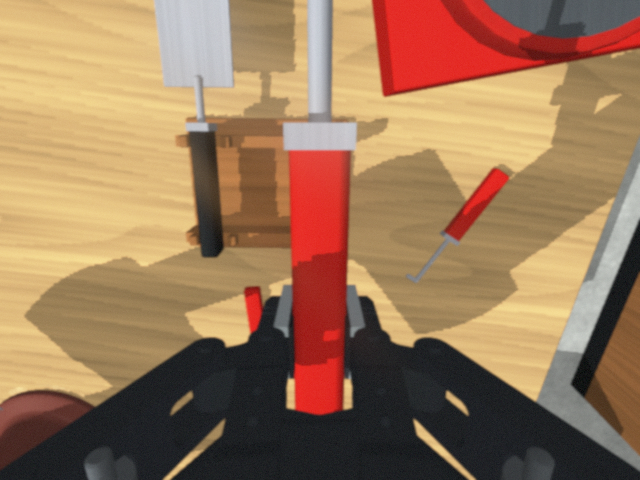

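The pole is held straight between the pads: red handle about (320,150)–(320,410), rod running ahead. The turner and rack are undisturbed. I turn to the case's yaw (−4.6°) and go to a standoff in front of the ring.

```bash
python3 -m handwheel '[0,0,0,0,0,5.85, 0,-0.015,0,0,0,5.85, -0.009,-0.035,0,0,0,0, -0.009,-0.038,0,0,0,0, -0.009,-0.038,0,0,0,0, -0.009,-0.038,0,0,0,0, -0.009,-0.038,0,0,0,0, -0.009,-0.038,0,0,0,0, -0.009,-0.038,0,0,0,0, -0.009,-0.038,0.004,0,0,0, -0.009,-0.038,0.005,0,0,0, -0.009,-0.038,0.005,0,0,0, -0.009,-0.03,0.005,0,0,0, -0.008,-0.015,0.005,0,0,0, 0,0,0,0,0,0, 0,0,0,0,0,0]'
python3 - <<'E'
from h import *
o,im,d=shot("top","top2"); C=cam("top"); P=pts(C,d)
o2,im2,d2=shot("scene","scene2"); C2=cam("scene"); P2=pts(C2,d2)
print(o2["tool_pos"],o2["tool_rot"],o2["contact_force"])
l=cv2.connectedComponents(redmask(im))[1][110:175,170:230]
v,u=np.nonzero(l); v+=110;u+=170
for r in range(v.min(),v.max()+1):
    s=v==r
    if s.any(): print(r,u[s].min(),u[s].max(),np.median(P[r,u[s]],0).round(3))
W=cv2.resize(im[95:225,140:265],None,fx=4,fy=4,interpolation=2)
S=cv2.resize(im2[120:225,400:475],None,fx=4,fy=4,interpolation=2)
H=np.zeros((520,800,3),np.uint8);H[:,:500]=W;H[:420,500:]=S
cv2.imwrite("pics/crop2.png",H[:,:,::-1])
E
```

```text
t: 5.1
tool_pos: [0.3909, 0.0721, 0.2649]
tool_rot: [3.138, -0.127, -0.006]
contact_force: [0.2, 0.4, -0.1]
opening: 0.0187
[0.39138951 0.07167846 0.26563965] [ 3.13840729 -0.12888211 -0.00453817] [ 0.34481185  0.01822321 -0.58410366]
127 196 199 [0.669 0.051 0.314]
128 195 200 [0.667 0.052 0.312]
129 195 200 [0.664 0.051 0.314]
130 195 200 [0.662 0.051 0.313]
131 195 200 [0.66  0.051 0.311]
132 195 200 [0.658 0.051 0.311]
133 195 199 [0.655 0.052 0.312]
134 194 199 [0.653 0.053 0.313]
135 194 199 [0.65  0.053 0.313]
136 194 199 [0.648 0.053 0.313]
137 194 199 [0.646 0.052 0.313]
138 194 199 [0.644 0.053 0.312]
139 193 199 [0.641 0.053 0.312]
140 193 199 [0.639 0.054 0.313]
141 193 199 [0.637 0.053 0.312]
142 193 198 [0.634 0.054 0.313]
143 193 198 [0.633 0.055 0.31 ]
144 193 198 [0.629 0.053 0.313]
145 193 198 [0.627 0.053 0.314]
146 192 198 [0.625 0.055 0.312]
147 191 198 [0.624 0.055 0.31 ]
148 186 198 [0.621 0.061 0.31 ]
149 184 202 [0.62  0.059 0.308]
150 184 206 [0.619 0.055 0.305]
151 183 208 [0.618 0.039 0.301]
152 183 209 [0.617 0.034 0.297]
153 183 210 [0.618 0.056 0.286]
154 184 211 [0.618 0.082 0.278]
155 187 211 [0.62  0.077 0.267]
156 189 212 [0.62  0.073 0.26 ]
157 191 211 [0.621 0.059 0.25 ]
158 193 211 [0.619 0.051 0.249]
159 198 209 [0.617 0.047 0.249]
160 201 201 [0.616 0.053 0.244]
```

View pics/crop2.png

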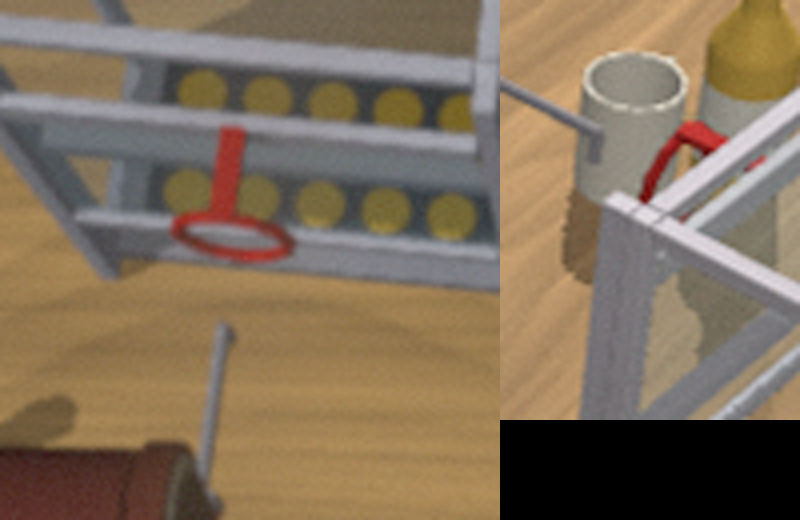

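The top crop shows the hook bend at about (196,177) in full-picture pixels. The ring ellipse spans columns 183–212 and rows 148–160. The hook is well in line, short of the ring and level.

```bash
python3 - <<'E'
from h import *
C,im,d=load("top","top2"); C2,im2,d2=load("scene","scene2")
print("ringc",onz(C,[197.5],[154.2],.278).T, "hook",onz(C,[196.2],[177.5],.287).T,"rodback",onz(C,[191.5],[215],.287).T)
P=pts(C,d); print("rod z",[np.round(P[r,185:202][P[r,185:202,2]>.2].tolist(),3)[:4].tolist() for r in (180,190,200)])
# scene hook bend ray: crop(598,130)->px
u,v=400+(598-500)/4,120+130/4
o,dd=ray(C2,u,v); o1,d1=ray(C,196.2,177.5)
A=np.stack([d1,-dd],1); s=np.linalg.lstsq(A,o-o1,rcond=None)[0]; print("tri",o1+d1*s[0],o+dd*s[1])
# ring top in scene crop (690,127)
u,v=400+(688-500)/4,120+128/4; o,dd=ray(C2,u,v); t=(.619-o[0])/dd[0]; print("ring top on x=.619",o+dd*t)
E
```

```text
ringc [[0.6181847  0.05524204]] hook [[0.56099203 0.05357495]] rodback [[0.47565395 0.05948947]]
rod z [[[0.556, 0.059, 0.285], [0.554, 0.055, 0.291], [0.557, 0.055, 0.282], [0.558, 0.053, 0.278]], [[0.532, 0.062, 0.286], [0.532, 0.059, 0.289], [0.532, 0.057, 0.289], [0.533, 0.056, 0.283]], [[0.51, 0.062, 0.287], [0.51, 0.06, 0.287], [0.51, 0.058, 0.286], [0.511, 0.057, 0.281]]]
tri [0.56267648 0.05471989 0.28132398] [0.56534534 0.05729298 0.28263503]
ring top on x=.619 [0.619      0.06345194 0.30428881]
```

```bash
python3 -m handwheel '[0.01,-0.004,0,0,0,0, 0.015,0,0,0,0,0, 0.015,0,0,0,0,0, 0.01,0,0,0,0,0, 0.01,0,0,0,0,0, 0.01,0,0,0,0,0, 0.01,0,0,0,0,0, 0,0,0,0,0,0, 0,0,0,0,0,0]'
python3 - <<'E'
from h import *
o,im,d=shot("top","top3"); o2,im2,d2=shot("scene","scene3")
print(o2["tool_pos"],o2["tool_rot"],o2["contact_force"])
W=cv2.resize(im[95:225,140:265],None,fx=4,fy=4,interpolation=2)
S=cv2.resize(im2[120:225,400:475],None,fx=4,fy=4,interpolation=2)
H=np.zeros((520,800,3),np.uint8);H[:,:500]=W;H[:420,500:]=S
cv2.imwrite("pics/crop3.png",H[:,:,::-1])
E
```

```text
t: 6.1
tool_pos: [0.4719, 0.0696, 0.2672]
tool_rot: [-3.139, 0.128, 0.001]
contact_force: [-0.0, -0.3, -2.0]
opening: 0.0188
[0.47170968 0.06965868 0.26725544] [-3.13894948e+00  1.28156291e-01  6.82796502e-04] [ 0.3375752  -0.02605287 -1.38026667]
```

View pics/crop3.png

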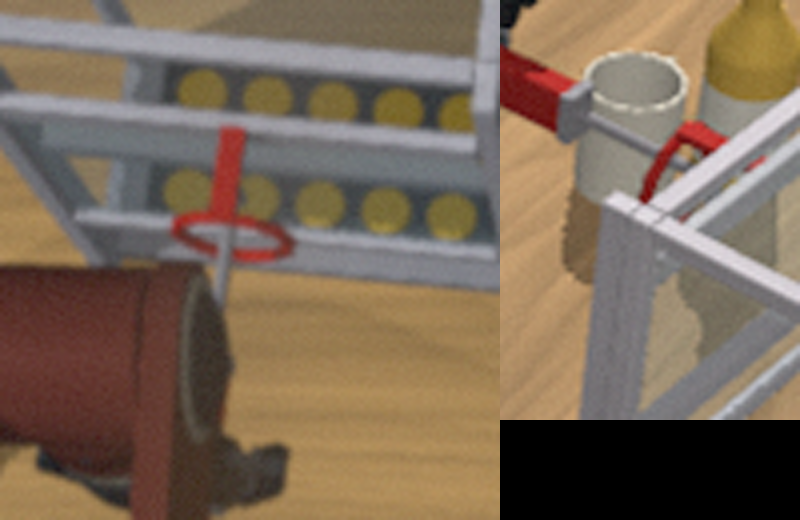

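Through the ring without contact: the rod crosses the ring's hole at about (196,155), and the scene view agrees. Pull down.

```bash
python3 -m handwheel '[0,0,0.005,0,0,0, 0,0,0.01,0,0,0, 0,0,0.01,0,0,0, 0,0,0.008,0,0,0, 0,0,0.008,0,0,0, 0,0,0.008,0,0,0, 0,0,0.008,0,0,0, 0,0,0.008,0,0,0, 0,0,0.008,0,0,0, 0,0,0.008,0,0,0, 0,0,0.008,0,0,0, 0,0,0.008,0,0,0, 0,0,0.008,0,0,0, 0,0,0.008,0,0,0, 0,0,0.006,0,0,0, 0,0,0.004,0,0,0, 0,0,0,0,0,0, 0,0,0,0,0,0]'
python3 -m handwheel '[0,0,0.003,0,0,0, 0,0,0.003,0,0,0, 0,0,0,0,0,0, 0,0,0,0,0,0]'
python3 - <<'E'
from h import *
o,im,d=shot("top","top4"); o2,im2,d2=shot("scene","scene4")
print(o2["tool_pos"],o2["tool_rot"],o2["contact_force"],o2["wrist_torque"])
P=pts(cam("top"),d); m=redmask(im)[110:205,170:240]; p=P[110:205,170:240][m>0]; print(np.percentile(p,[2,25,50,75,98],axis=0).round(3).tolist())
W=cv2.resize(im[95:225,140:265],None,fx=4,fy=4,interpolation=2)
S=cv2.resize(im2[140:245,400:475],None,fx=4,fy=4,interpolation=2)
H=np.zeros((520,800,3),np.uint8);H[:,:500]=W;H[:420,500:]=S
cv2.imwrite("pics/crop4.png",H[:,:,::-1])
E
```

```text
t: 8.0
tool_pos: [0.4713, 0.0697, 0.1438]
tool_rot: [-3.139, 0.128, 0.003]
contact_force: [0.6, -0.0, -1.0]
opening: 0.0185
t: 8.4
tool_pos: [0.4718, 0.0696, 0.1383]
tool_rot: [-3.139, 0.128, 0.0]
contact_force: [-0.3, -1.0, 0.7]
opening: 0.0187
[0.4718152  0.06961501 0.13828528] [-3.13892287e+00  1.28333602e-01  3.78109819e-04] [-0.24796017 -0.30552021 -0.05321534] [-0.03719773 -0.09946375 -0.07475767]
[[0.458, 0.016, 0.153], [0.47, 0.038, 0.216], [0.486, 0.05, 0.453], [0.62, 0.059, 0.457], [0.667, 0.083, 0.464]]
```

View pics/crop4.png

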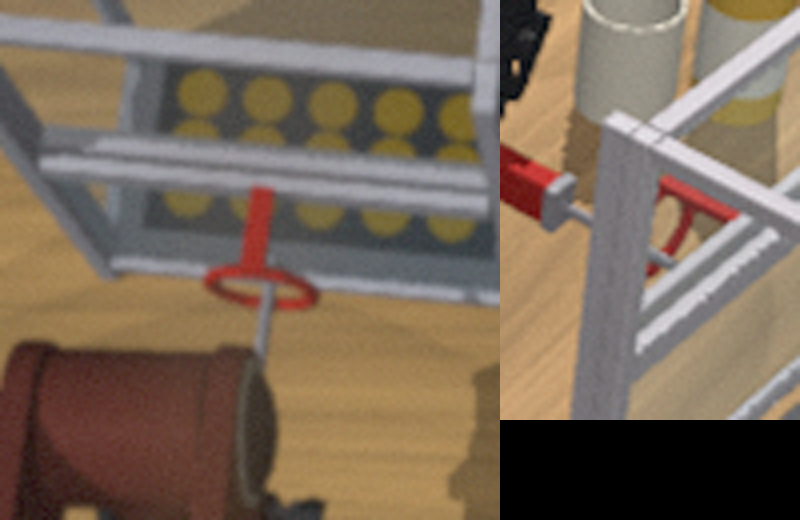

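The ring has come down with the rod still through it, now around top (205,166). Next I check how far it travelled and push a little further onto the stop.

```bash
cat > strut.py <<'E'
from h import *
import sys
o,im,d=shot("top",sys.argv[1]); C=cam("top"); P=pts(C,d); m=(redmask(im)>0)&(P[...,0]>.624)&(P[...,0]<.67)&(P[...,1]>.0)&(P[...,1]<.1)&(d>0)&(P[...,2]>.1)
print(m.sum(),"strut z",np.median(P[m][:,2]).round(4),"x,y",np.median(P[m][:,:2],0).round(3)); print(o["t"],o["tool_pos"].round(4),o["contact_force"].round(2),o["wrist_torque"].round(3))
E
python3 strut.py top5
python3 -m handwheel '[0,0,0.002,0,0,0, 0,0,0.002,0,0,0, 0,0,0,0,0,0, 0,0,0,0,0,0]'; python3 strut.py top6
```

```text
106 strut z 0.218 x,y [0.646 0.053]
8.5 [0.4718 0.0696 0.1383] [-0.47 -0.62 -0.7 ] [-0.066 -0.137 -0.096]
t: 8.95
tool_pos: [0.4726, 0.0695, 0.1349]
tool_rot: [3.139, -0.129, 0.003]
contact_force: [0.1, -0.5, 2.4]
opening: 0.0187
105 strut z 0.2176 x,y [0.646 0.053]
8.95 [0.4726 0.0695 0.1349] [ 0.09 -0.5   2.42] [-0.166 -0.618 -0.117]
```

The strut stayed at 0.218 during the last 3.5 mm while the load rose, so the sash is on its stop (ring centre ≈0.181). Unhook: up 33 mm, then straight back.

```bash
python3 -m handwheel '[0,0,-0.008,0,0,0, 0,0,-0.01,0,0,0, 0,0,-0.01,0,0,0, 0,0,-0.005,0,0,0, 0,0,0,0,0,0, 0,0,0,0,0,0]'
python3 -m handwheel '[-0.008,0,0,0,0,0, -0.012,0,0,0,0,0, -0.012,0,0,0,0,0, -0.012,0,0,0,0,0, -0.012,0,0,0,0,0, -0.012,0,0,0,0,0, -0.012,0,0,0,0,0, -0.01,0,0,0,0,0, 0,0,0,0,0,0, 0,0,0,0,0,0]'; python3 strut.py top7; python3 - <<'E'
from h import *
o,im,d=shot("scene","scene7"); ow,imw,dw=shot("wrist","w7")
# pole pitch/position in the tool: red handle top in wrist, now vs w2
for t in ("w2","w7"):
    C,im3,d3=load("wrist",t); f,cx,cy,T=cam("wrist",dict(tool_pos=np.zeros(3),tool_rot=np.zeros(3))); P=pts((f,cx,cy,T),d3)
    m=redmask(im3)>0; m[:,:270]=0; m[:,365:]=0; m[300:]=0
    p=P[m&(P[...,2]<0.0)]; a=np.polyfit(p[:,0],p[:,2],1); b=np.polyfit(p[:,0],p[:,1],1); print(t,len(p),"pitch deg",np.degrees(np.arctan(a[0])).round(2),"z at 0",a[1].round(4),"yaw",np.degrees(np.arctan(b[0])).round(2),"y",b[1].round(4),"xmax",np.percentile(p[:,0],99.5).round(4))
W=cv2.resize(imw[:, :],None,fx=.8,fy=.8); cv2.imwrite("pics/crop7.png",im[:400,180:640,::-1])
E
```

```text
t: 9.6
tool_pos: [0.4718, 0.0696, 0.1673]
tool_rot: [-3.139, 0.128, 0.0]
contact_force: [0.5, 0.3, -1.4]
opening: 0.019
t: 10.6
tool_pos: [0.382, 0.077, 0.167]
tool_rot: [3.139, -0.128, 0.0]
contact_force: [0.4, 0.2, -0.9]
opening: 0.0188
107 strut z 0.2177 x,y [0.645 0.053]
10.6 [0.382 0.077 0.167] [ 0.4   0.18 -0.93] [-0.045  0.019 -0.017]
w2 8657 pitch deg -3.3 z at 0 -0.0301 yaw -0.02 y 0.0009 xmax 0.0711
w7 8497 pitch deg -4.03 z at 0 -0.0303 yaw -0.12 y 0.001 xmax 0.0709
```

View pics/crop7.png

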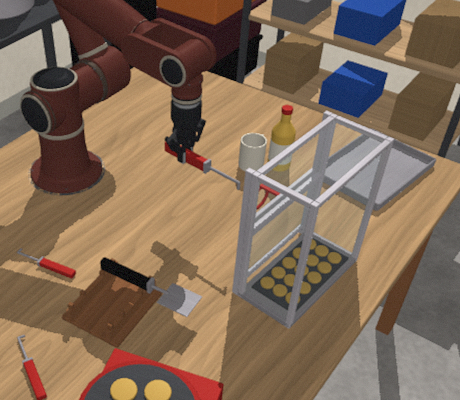

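The sash stayed down after unhooking (strut 0.218). In the scene picture the hook is clear of the ring, and the turner and empty right seat are unchanged. The grip is unchanged within 1°. I carry it back to above its seat, over the same TCP pose as when I gripped it.

```bash
python3 -m handwheel '[0,0.01,-0.03,0,0,0, 0.006,0.03,-0.03,0,0,0, 0.009,0.037,-0.02,0,0,0, 0.01,0.037,-0.01,0,0,0, 0.01,0.037,0,0,0,0, 0.01,0.037,0,0,0,0, 0.01,0.037,0,0,0,0, 0.01,0.037,0,0,0,0, 0.01,0.037,0,0,0,0, 0.01,0.037,0,0,0,0, 0.01,0.037,0,0,0,0, 0.01,0.037,0,0,0,0, 0.01,0.023,0,0,0,-3, 0.004,0.008,0,0,0,-4.3, 0,0,0,0,0,-4.3, 0,0,0,0,0,0, 0,0,0,0,0,0]'
python3 - <<'E'
from h import *
o=ctrl.get_obs(); M=R.from_rotvec(o["tool_rot"]); print(o["t"],o["tool_pos"].round(4),M.as_matrix()[:,0].round(4),M.as_matrix()[:,2].round(4),"shift in tool",M.inv().apply(np.array([.4646,-.3725,.0423])-o["tool_pos"]).round(4),"yaw",np.degrees(np.arctan2(*M.as_matrix()[[1,0],0])).round(2))
E
```

```text
t: 12.45
tool_pos: [0.4652, -0.3722, 0.2568]
tool_rot: [-3.135, -0.187, 0.001]
contact_force: [0.0, -0.8, -1.4]
opening: 0.0189
12.45 [ 0.4652 -0.3722  0.2568] [ 9.929e-01  1.188e-01 -5.000e-04] [-6.e-04  6.e-04 -1.e+00] shift in tool [-0.0006  0.0003  0.2145] yaw 6.82
```

```bash
python3 -m handwheel '[0,0,0.04,0,0,0.2, 0,0,0.04,0,0,0, 0,0,0.04,0,0,0, 0,0,0.03,0,0,0, 0,0,0.02,0,0,0, 0,0,0.012,0,0,0, 0,0,0.01,0,0,0, 0,0,0.01,0,0,0, 0,0,0.006,0,0,0, 0,0,0.004,0,0,0, 0,0,0,0,0,0, 0,0,0,0,0,0]'
python3 - <<'E'
from h import *
o,im,d=shot("top","top8"); C=cam("top"); l=cv2.connectedComponents(redmask(im))[1]; print(o["t"],o["tool_pos"],o["contact_force"],o["wrist_torque"])
cv2.imwrite("pics/crop8.png",cv2.resize(im[160:290,290:420],None,fx=4,fy=4,interpolation=2)[:,:,::-1])
E
```

```text
t: 13.65
tool_pos: [0.4655, -0.3725, 0.0458]
tool_rot: [3.135, 0.184, 0.001]
contact_force: [0.8, -0.4, -0.5]
opening: 0.0187
13.65 [ 0.46549785 -0.37245109  0.04584917] [ 0.80949016 -0.422246   -0.46896213] [0.00318316 0.045642   0.00387668]
```

```bash
python3 -m handwheel '[0,0,0.002,0,0,0, 0,0,0.001,0,0,0, 0,0,0,0,0,0, 0,0,0,0,0,0]'; python3 -m handwheel '[0,0,0,0,0,0, 0,0,0,0,0,0, 0,0,0,0,0,0, 0,0,0,0,0,0, 0,0,0,0,0,0, 0,0,0,0,0,0, 0,0,0,0,0,0, 0,0,0,0,0,0]' 0 40
python3 -m handwheel '[0,0,-0.01,0,0,0, 0,0,-0.02,0,0,0, 0,0,-0.04,0,0,0, 0,0,-0.045,0,0,0, 0,0,-0.045,0,0,0, 0,0,-0.04,0,0,0, 0,0,0,0,0,0, 0,0,0,0,0,0, 0,0,0,0,0,0]'
python3 - <<'E'
from h import *
o,im,d=shot("wrist","w9"); C=cam("wrist",o); P=pts(C,d); print(o["t"],o["tool_pos"],o["opening"])
n,l,s,c=cv2.connectedComponentsWithStats(redmask(im))
for i in range(1,n):
    if s[i,4]>500 and abs(c[i,0]-320)<40:
        v,u=np.nonzero(l==i); r=cv2.minAreaRect(onz(C,u,v,.075).T.astype(np.float32)); q=P[v,u]; print(s[i],np.round(r[0],4),np.round(r[1],4),r[2],np.polyfit(q[:,0],q[:,2],1).round(4),np.median(q[:,2]).round(4))
cv2.imwrite("pics/crop9.png",im[:,:,::-1])
E
python3 strut.py top9
```

```text
t: 14.1
tool_pos: [0.4655, -0.3724, 0.0429]
tool_rot: [3.136, 0.184, 0.001]
contact_force: [-0.3, 0.8, 1.3]
opening: 0.0182
t: 14.9
tool_pos: [0.4652, -0.3721, 0.0423]
tool_rot: [-3.136, -0.184, 0.0]
contact_force: [0.3, 0.3, 0.1]
opening: 0.0859
t: 15.8
tool_pos: [0.4646, -0.3716, 0.241]
tool_rot: [-3.134, -0.184, 0.002]
contact_force: [0.3, 0.5, -0.5]
opening: 0.0855
15.8 [ 0.46464184 -0.37155228  0.24098187] 0.08553651368379889
[ 309  133   24  144 3189] [ 0.4695 -0.3726] [0.1335 0.0209] 6.862868309020996 [0.0794 0.0364] 0.0749
107 strut z 0.2177 x,y [0.646 0.052]
15.85 [ 0.4645 -0.3714  0.2403] [-0.68 -0.5  -1.15] [-0.073 -0.061  0.017]
```

View pics/crop9.png

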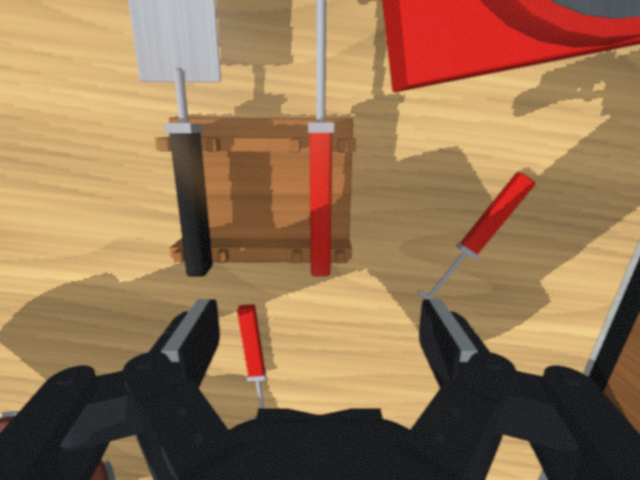

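The pole sits in the right seat at (320,130–275), between its cheeks. The turner is unmoved and the gripper is open and clear above. I compare the slope with the first wrist view, then hand in.

```bash
python3 - <<'E'
from h import *
for t in("w1","w9"):
    C,im,d=load("wrist",t); P=pts(C,d); l=cv2.connectedComponents(redmask(im))[1]; q=P[l==l[200,320]]
    q=q[q[:,2]>.07]; print(t,len(q),np.polyfit(q[:,0],q[:,2],1).round(4))
print(ctrl.finish_job())
E
```

```text
w1 3321 [0.0482 0.0531]
w9 3096 [0.0455 0.0542]
the job is handed in; nothing more can be done
None
```

The sash is closed, the hook pole is back in its own seat of the rack, and the job is handed in at about 16 s of the 64 s. The hand-in gives no verdict.

- **What I did:** I took the 140 mm red pole from the rack's right seat. I put its hook through the ring, about 23 mm past it with no contact seen, and pulled the sash down to its stop. Then I unhooked, laid the pole back and withdrew the open gripper.
- **Sash:** the strut's height stayed at 0.218 m over the last 3.5 mm of pull, after unhooking and at the end. That puts the ring's centre at about 0.18 m.
- **Pole:** it lies about 1.5 mm from its first measured place. Its top is at 0.075 m and its yaw is 6.9°, against 6.6° before.
- **Turner:** it looked unmoved in the last picture; I did not measure it.
- **Disagreement:** depth gives the handle top a slope of about 2.6°, but it gave 2.8° before the pick-up as well. I take this as camera bias, and either value is well under the 10° limit.

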